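Load the baskets of a watch-cleaning carrier

TASK

Load the watch-cleaning carrier on the stall: the deep basket goes in first, down in the base between the two straps, then the basket with four compartments, then the basket with the ring inside, and last the lid, each nested fully down and level on the one below and let go before the next is set on it. Keep the baskets level so that the watch parts stay in, set each piece down gently without dropping it, and leave the watch on its cushion, the bottle and the film canister where they are.

Things in the scene. Friction and masses are not known exactly. Their poses are not given: they have to be found in the camera images.
- deep_basket: Round perforated steel basket, open on top; upright wall 56 mm outside, 51 mm inside diameter, from 5 mm up; below it a foot 5 mm high, tapering from 46 to 42 mm diameter, which nests in the rim below. Deepest: 34 mm high, undivided, holding a brass plate. 90 g. Origin: centre of the foot's underside, z up; yaw is of no account. Nested, origin 5 mm above the carrier's.
- quartered_basket: Round perforated steel basket, open on top; upright wall 56 mm outside, 51 mm inside diameter, from 5 mm up; below it a foot 5 mm high, tapering from 46 to 42 mm diameter, which nests in the rim below. 24 mm high; two low crossing walls (8 mm below the rim) make four compartments. 75 g. Origin: centre of the foot's underside, z up. Nested, origin 29 mm above the deep basket's.
- ring_basket: Round perforated steel basket, open on top; upright wall 56 mm outside, 51 mm inside diameter, from 5 mm up; below it a foot 5 mm high, tapering from 46 to 42 mm diameter, which nests in the rim below. 24 mm high; a low ring (25 mm diameter, 8 mm below the rim) stands in its middle. 70 g. Origin: centre of the foot's underside, z up. Nested, origin 19 mm above the quartered basket's.
- lid: Perforated steel lid: foot 5 mm high (46 tapering to 42 mm diameter) under a disc 56 mm in diameter, 4 mm thick (top 9 mm above the origin); in its middle an upright stud to take it by, 14 mm diameter, from 9 to 31 mm above the origin. 80 g. Origin: centre of the foot's underside, z up. Nested, origin 19 mm above the ring basket's.
- carrier: Fixed round aluminium base, 80 mm diameter, 10 mm thick, with a central recess 51 mm wide, 5 mm deep. On its +x and -x sides two steel straps 14 mm wide stand up to 66 mm, 36 mm from the axis (out-turned tips 42 mm): fingers come down at the free sides, closing about along the carrier's own y. Origin: centre of the underside, on the table, z up; yaw tells where the straps are.
- watch: Bystander: a steel watch head with a white dial (41 mm diameter) lying face up on a black rubber cushion 63 mm in diameter; 28 mm high in all. Origin at the centre of the underside.
- bottle: Bystander: small white plastic dropper bottle, 38 mm in diameter, 95 mm tall, standing. Origin at the centre of the underside.
- canister: Bystander: black film canister with a grey cap, 34 mm in diameter, 52 mm tall, standing. Origin at the centre of the underside.
Not all that is in view belongs to the job. What is shaped like the lid but blue or red is not meant.

How it is judged:
By the outcome, as a careful person would: the job done as asked, in the order asked, and still so for the second after the job is handed in, with the robot touching nothing.
It also fails if it takes over 93 s, if anything falls off the work surface, if the arm or the gripper's body presses on something with over 40 N, if the wrist force passes 120 N, or if a joint passes its speed limit or range.

ROBOT

A 7-joint arm with a two-finger parallel gripper is mounted at the origin on the work surface. World frame = base frame: x ahead of the robot, y to its left, z up, the work surface at z = 0. Lengths are in m, angles in degrees, forces in N, time in s.
With the tool pointing down it reaches from about 0.425 to 1.025 m from the base axis. Payload 9.4 kg.
Tool frame: the origin (TCP) lies between the finger pads; the fingertips stand 11 mm ahead of it and the grasp point (between the pads) lies 8 mm behind it; z points along the fingers, y is the line along which they close (so a half turn about z gives the same grasp; the last joint's range is limited). The gripper opens to 85 mm and grips with 20 to 120 N. Pads are 22 mm wide; open, the fingers measure 114 mm over their backs; the gripper's body (76 mm by 85 mm) begins 54 mm behind the grasp point. The pads swing forward as they close: fully open they stand 13 mm farther back than shut.
Start: joints at [-69.425, 34.337, -0.143, 91.639, 0.103, 54.024, -4.572], TCP at [0.306, 0.657, 0.242] pointing down, gripper open.
Joint ranges: [-147.43, 147.43], [-19.82, 112.94], [-74.19, 73.91], [6.32, 146.72], [-59.91, 239.91], [6.04, 106.73], [-150.56, 150.56]. Speed limits (degrees/s): [127.2, 127.2, 172.46, 172.46, 180, 180, 180].

INTERFACE

Orientations are given as a 3x3 rotation matrix whose columns are the frame's x, y, z axes.
In Python, from plant import r gives the robot as it stands.
- The arm moves only by the tool carry_out, never from a script. Its argument "increments" is a list of rows, each a list of 3 entries, a list of its own where there are three numbers: the shift along the tool's x, y, z each as a share of 0.2 m, from -1 to 1, then the turn, a rotation vector about the tool's x, y, z each as a share of pi rad, from -1 to 1, then the closure, from -1 (fully open) to 1 (shut), so that 0 is half open. In form: [[[tx, ty, tz], [wx, wy, wz], grip], ...]. A call has 1 to 20 rows; each row is the pose to reach, as a shift and turn from the pose commanded when the call began, along the tool's axes at that moment, turning the shorter way round; what a row does not reach only later rows make up. A row lasts 1/10 s, in which the tool goes at most 50 mm and 8.59 degrees, less where a joint would pass 70% of its speed; a pose out of reach is approached as far as the arm can. A call with a number of a shift or a turn outside -1 to 1 is refused whole. A call with a gripper value outside its range is refused whole. The fingers move at their own pace and stop on an object; "force" is the grip in N (left out, the last holds). Time passes only in rows, so rows that repeat a pose let the fingers close. It gives the time, the measured TCP pose, the force, the opening and the grip force at its end, in the units of the state.
- r.get_state(): the state, without advancing time (a new reading comes with each control period).
- r.grab_frame(name): name is "scene" or "top" or "wrist"; returns a dict with "img" (420x560x3 uint8, red, green, blue), "fx", "fy", "cx", "cy" (pixels), "R" (3x3) and "t" (3): a world point X has camera coordinates R X + t; the wrist camera has in their place "mount" (4x4, takes a point from camera to tool coordinates, whose origin is the TCP and whose axes are the flange's). Camera axes: x right, y down, z forward; pixel columns grow to the right and rows downward; lengths in m; the calibration is good to about 2 mm. A picture is of the moment at which its call begins: read the wrist's pose just before it. There is no depth.
- r.job_done(): hands the job in; it is judged then, once.
Trained networks look in a picture, given as the dict that the camera call returned (one of the last four; its "shot" number tells which), for a name from the list of things; names that differ only in an ending like _2 or _b are one class to them, and where a whole thing is asked for, a point or a joint stands for the part that bears it (a point fixed in the world has none). Each returns a list of dicts, best first, with "confidence" (0 to 1); they miss things now and then, are a little off and sometimes report something else, mostly with a low value. They report only what shows in the picture. A call takes as long as a camera call. They do not tell look-alikes from the thing itself.
- r.masks_of(name, picture): "mask" (420x560 bool, what is visible of it) and "point" ([row, column] in pixels, amid what is visible of it).
- r.spot_point(name, picture): "point" ([row, column] in pixels: a listed point, or the origin of a listed thing).
The state is a dict: "t": time; "joints": joint angles; "qvel": joint speeds; "tau": joint torques, N m; "tool_pos": TCP position; "tcp_rot": TCP orientation; "wrist_force": force on the tool from outside, world axes, zero at the start; "moment": the same for the moment, N m; "opening": opening from 0.0 (shut) to 1.0 (fully open); "grasp_force": force on a finger pad.
Only numpy, scipy, OpenCV 4.12 (cv2) and the standard library are available. Lean on these libraries where they do the work, as an engineer would, in place of code of your own. Each camera call takes 0.05 s, during which the arm holds its last target. There are 200 camera calls.

## Working session

There is one attempt and no reset: what is moved stays moved. The work goes in short steps, Python scripts to look and compute and a tool call to move; the robot and the scene stay as the last step left them, time stands still between calls to the robot, and variables do not carry over. Pictures are saved under pics/ and viewed, at most 14 in all, crops included, and the job is handed in when it is done.

Besides the shell and the picture viewer there is one more tool, called after ">>>" as name(argument=value, ...) on one line, values as JSON. carry_out: Moves the arm, as the interface text tells. Shift numbers are shares of 0.2 m and turn numbers shares of pi rad, none past 1 either way. Its arguments: {"type":"object","properties":{"increments":{"type":"array","items":{"type":"array"}},"force":{"type":"number"}},"required":["increments"]}

```bash
ls; mkdir -p pics
cat > h.py <<'E'
import numpy as np, cv2
from plant import r
np.set_printoptions(precision=4,suppress=True)
NAMES=["deep_basket","quartered_basket","ring_basket","lid","carrier","watch","bottle","canister"]
def ray(f,p,z):
    # pixel [row,col] -> world at height z (fixed cams)
    d=np.array([(p[1]-f["cx"])/f["fx"],(p[0]-f["cy"])/f["fy"],1.])
    if "R" in f: R=np.array(f["R"]).T; o=-R@np.array(f["t"])
    else:
        s=f["st"]; M=np.array(f["mount"]); T=np.array(s["tcp_rot"])
        R=T@M[:3,:3]; o=T@M[:3,3]+np.array(s["tool_pos"])
    d=R@d
    return o+d*(z-o[2])/d[2]
def grab(n):
    s=r.get_state(); f=r.grab_frame(n)
    if n=="wrist": f["st"]=s
    return f
def save(f,name,crop=None,k=1):
    im=f["img"]
    if crop: im=im[crop[0]:crop[1],crop[2]:crop[3]]
    im=cv2.resize(im,None,fx=k,fy=k,interpolation=cv2.INTER_CUBIC)
    cv2.imwrite("pics/"+name,im[:,:,::-1])
E
python3 - <<'E'
from h import *
s=r.get_state(); print({k:np.array(v) for k,v in s.items()})
for n in ["top","scene"]:
    f=grab(n); save(f,n+"1.png")
    print(n,f["fx"],-np.array(f["R"]).T@f["t"])
    for m in NAMES:
        for d in r.spot_point(m,f)[:4]:
            print(m,round(d["confidence"],2),np.round(d["point"]),ray(f,d["point"],0)[:2])
E
```

```text
pics
{'t': array(0.), 'joints': array([-69.4253,  34.3824,  -0.1461,  91.6803,   0.1047,  54.0226,
        -4.5701]), 'qvel': array([-0.048 , -0.0224,  0.0514, -0.1365, -0.0008,  0.0447, -0.0722]), 'tau': array([ -0.0021, -77.6438,   1.5641, -25.8014,   0.0123,   0.0089,
         0.    ]), 'tool_pos': array([0.3059, 0.6568, 0.2414]), 'tcp_rot': array([[-0.9066,  0.422 , -0.0005],
       [ 0.422 ,  0.9066, -0.0014],
       [-0.0002, -0.0015, -1.    ]]), 'wrist_force': array([ 0.7749, -0.9016,  0.4066]), 'moment': array([ 0.0503,  0.0306, -0.0498]), 'grasp_force': array(0.), 'opening': array(0.998)}
top 398.86436831031295 [ 0.351  -0.0114  1.0651]
deep_basket 0.61 [176. 275.] [ 0.603  -0.0092]
quartered_basket 0.75 [162. 364.] [ 0.6391 -0.253 ]
ring_basket 0.89 [225. 359.] [ 0.4655 -0.2333]
lid 0.9 [218. 277.] [ 0.487  -0.0118]
lid 0.73 [260. 278.] [ 0.3755 -0.0155]
lid 0.6 [199. 312.] [ 0.539  -0.1084]
carrier 0.85 [224. 190.] [0.4715 0.2204]
watch 0.74 [174. 191.] [0.6105 0.2217]
watch 0.34 [226. 190.] [0.4672 0.22  ]
bottle 0.62 [189. 129.] [0.5708 0.3888]
canister 0.72 [180. 422.] [ 0.5873 -0.4078]
scene 443.14817346799424 [0.9282 0.3072 0.8703]
deep_basket 0.64 [251. 251.] [0.6117 0.0011]
quartered_basket 0.62 [210. 154.] [ 0.649 -0.249]
ring_basket 0.7 [163. 210.] [ 0.4711 -0.2257]
lid 0.97 [206. 231.] [ 0.5428 -0.1062]
lid 0.71 [174. 305.] [ 0.3707 -0.0106]
lid 0.56 [206. 281.] [ 0.4789 -0.0091]
lid 0.47 [168. 120.] [ 0.6046 -0.4026]
carrier 0.81 [254. 368.] [0.4784 0.2187]
watch 0.58 [310. 342.] [0.6178 0.2321]
bottle 0.74 [163. 209.] [ 0.4708 -0.2275]
bottle 0.37 [211. 154.] [ 0.6506 -0.2475]
canister 0.75 [166. 122.] [ 0.5954 -0.4021]
canister 0.53 [254. 371.] [0.4746 0.2232]
```

View pics/top1.png

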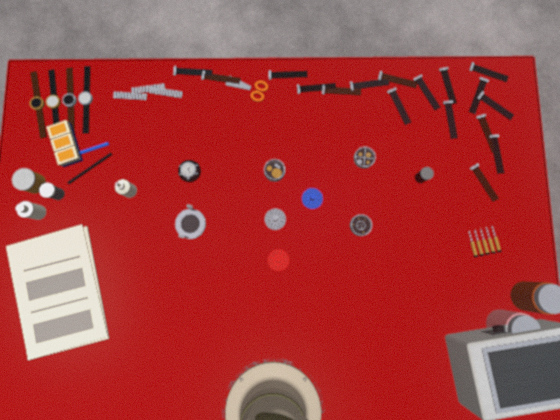

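View pics/scene1.png

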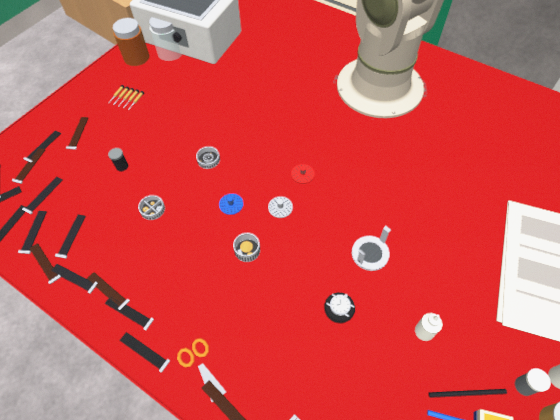

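True lid: the steel one at top (219,275) / scene (206,281). The blue one at top (198,312) and the red one at (260,278) are look-alikes. The carrier is at top (224,190), the deep basket at (169,275), quartered at (157,364) and ring at (225,361). I'll fly over the carrier first for a close look.

```bash
cat >> h.py <<'E'
from scipy.spatial.transform import Rotation as Ro
def plan(p,yaw=None):
    """p world TCP target, yaw (deg) of tool y axis in world"""
    s=r.get_state(); T=np.array(s["tcp_rot"])
    sh=T.T@(np.array(p)-s["tool_pos"])/0.2
    w=np.zeros(3)
    if yaw is not None:
        cur=np.degrees(np.arctan2(T[1,1],T[0,1])); 
        d=(yaw-cur+90)%180-90; a=np.radians(cur+d)
        y=np.array([np.cos(a),np.sin(a),0]); z=np.array([0,0,-1.]); 
        w=Ro.from_matrix(T.T@np.c_[np.cross(y,z),y,z]).as_rotvec()/np.pi
    print("shift",sh.round(4),"n",np.ceil(np.abs(sh).max()),"turn",w.round(4),"rows>=",np.ceil(np.linalg.norm(sh)*4),np.ceil(np.linalg.norm(w)*180/8.59))
E
python3 - <<'E'
from h import *
f=grab("wrist"); print(np.array(f["mount"]),f["fx"],f["cx"],f["cy"])
plan([.475,.22,.27]); plan([.475,.22,.27],90)
E
```

```text
[[-0.0015 -0.947  -0.3211  0.0833]
 [ 1.     -0.0015 -0.0002  0.0007]
 [-0.0003 -0.3211  0.947  -0.1314]
 [ 0.      0.      0.      1.    ]] 303.10112098108914 281.33013103808923 214.1993579447355
shift [-1.6885 -1.6253 -0.1384] n 2.0 turn [0. 0. 0.] rows>= 10.0 0.0
shift [-1.6885 -1.6253 -0.1384] n 2.0 turn [ 0.      0.     -0.1387] rows>= 10.0 3.0
```

>>> carry_out(increments=[[[-0.84,-0.81,-0.07],[0,0,-0.1387],-1],[[-0.84,-0.81,-0.07],[0,0,-0.1387],-1],[[-0.84,-0.81,-0.07],[0,0,-0.1387],-1],[[-0.84,-0.81,-0.07],[0,0,-0.1387],-1],[[-0.84,-0.81,-0.07],[0,0,-0.1387],-1],[[-0.84,-0.81,-0.07],[0,0,-0.1387],-1],[[-0.84,-0.81,-0.07],[0,0,-0.1387],-1]])

```text
t: 1.65
tool_pos: [0.3905, 0.4392, 0.2568]
tcp_rot: [[-1.0, 0.002, 0.001], [0.002, 1.0, 0.001], [-0.001, 0.001, -1.0]]
wrist_force: [0.2, 0.1, 0.3]
opening: 1.003
grasp_force: 0.0
```

```bash
python3 -c "
from h import *
plan([.475,.22,.27],90)"
```

```text
shift [-0.4245 -1.0953 -0.0668] n 2.0 turn [ 0.0003  0.0002 -0.0006] rows>= 5.0 1.0
```

>>> carry_out(increments=[[[-0.42,-1,-0.05],[0,0,0],-1],[[-0.42,-1,-0.05],[0,0,0],-1],[[-0.42,-1,-0.05],[0,0,0],-1],[[-0.42,-1,-0.05],[0,0,0],-1],[[-0.42,-1,-0.05],[0,0,0],-1],[[-0.42,-1,-0.05],[0,0,0],-1],[[-0.42,-1,-0.05],[0,0,0],-1]])

```text
t: 2.35
tool_pos: [0.4738, 0.2413, 0.2662]
tcp_rot: [[-1.0, -0.001, -0.0], [-0.001, 1.0, 0.001], [0.0, 0.001, -1.0]]
wrist_force: [-0.2, 0.8, 0.1]
opening: 1.0
grasp_force: 0.0
```

Run:
```python
from h import *
f=grab("wrist"); save(f,"w_car.png")
for m in ["carrier","watch"]:
    for d in r.spot_point(m,f)[:2]: print(m,d["confidence"],d["point"],ray(f,d["point"],0))
g=cv2.cvtColor(f["img"],cv2.COLOR_RGB2HSV)
# carrier grey outline
d=r.masks_of("carrier",f)[0]; m=d["mask"]; ys,xs=np.nonzero(m); print(xs.min(),xs.max(),ys.min(),ys.max())
```

```text
carrier 0.81 [180.3, 263.2] [0.4779 0.2183 0.    ]
watch 0.73 [275.1, 270.0] [0.6213 0.2256 0.    ]
234 294 149 226
```

View pics/w_car.png

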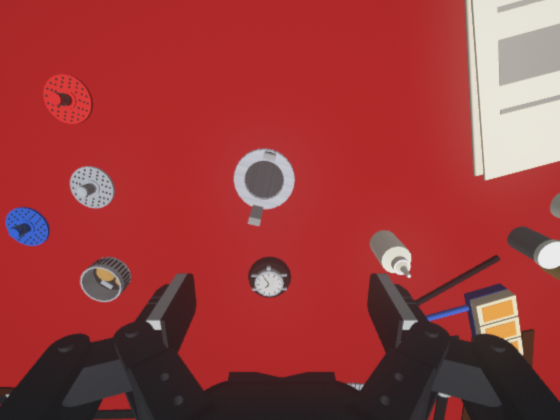

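Wrist view: the carrier is at (180,264), its straps at (155,271) and (218,255), and the watch, bottle and lids are as expected. Now measuring the carrier centre and yaw.

```bash
cat >> h.py <<'E'
from scipy.optimize import least_squares
def circ(P,R):
    c0=np.median(P,0)
    q=least_squares(lambda c:np.hypot(*(P-c).T)-R,c0,loss="soft_l1",f_scale=.001)
    e=np.hypot(*(P-q.x).T)-R
    return q.x,np.median(np.abs(e))
def outline(f,mask,z):
    cs,_=cv2.findContours(mask.astype(np.uint8),cv2.RETR_EXTERNAL,cv2.CHAIN_APPROX_NONE)
    c=max(cs,key=cv2.contourArea)[:,0]
    return np.array([ray(f,[p[1],p[0]],z)[:2] for p in c])
E
python3 - <<'E'
from h import *
f=grab("wrist"); hsv=cv2.cvtColor(f["img"],cv2.COLOR_RGB2HSV)
m=hsv[...,1]<110; roi=np.zeros_like(m); roi[140:240,225:305]=1; m&=roi
print(circ(outline(f,m,.01),.04))
cs=ray(f,[155,271],.066),ray(f,[218,255],.066); print(cs)
d=cs[1]-cs[0]; print("strap dir",np.degrees(np.arctan2(d[1],d[0])),np.hypot(d[0],d[1]),(cs[0]+cs[1])/2)
save(f,"car_crop.png",(135,240,215,315),6)
plan([.60,.0,.20],90)
E
```

```text
(array([0.4755, 0.2195]), np.float64(0.0007806441743648113))
(array([0.4351, 0.231 , 0.066 ]), array([0.5075, 0.2118, 0.066 ]))
strap dir -14.887179689226796 0.07489725307521324 [0.4713 0.2214 0.066 ]
shift [-0.6302 -1.2067  0.3302] n 2.0 turn [ 0.0001 -0.0001  0.0008] rows>= 6.0 1.0
```

View pics/car_crop.png

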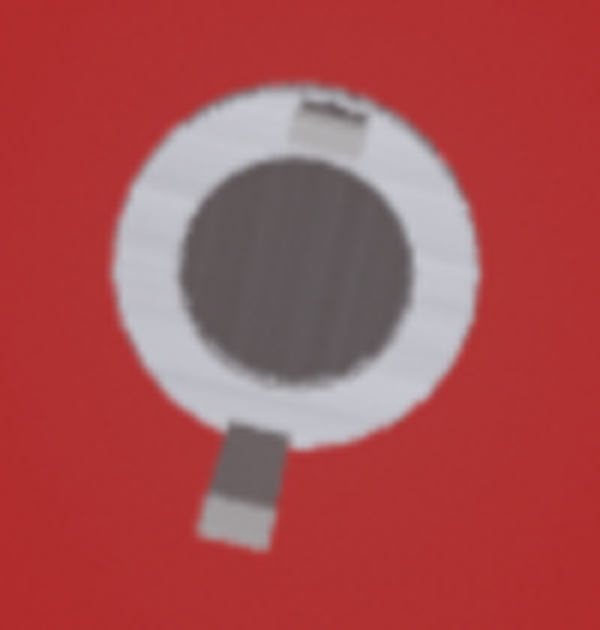

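>>> carry_out(increments=[[[-0.32,-0.6,0.1],[0,0,0],-1],[[-0.32,-0.6,0.1],[0,0,0],-1],[[-0.32,-0.6,0.1],[0,0,0],-1],[[-0.32,-0.6,0.1],[0,0,0],-1],[[-0.32,-0.6,0.1],[0,0,0],-1]])

```text
t: 3.1
tool_pos: [0.538, 0.1195, 0.246]
tcp_rot: [[-1.0, 0.001, -0.001], [0.001, 1.0, 0.0], [0.001, 0.0, -1.0]]
wrist_force: [-0.3, -0.5, 0.3]
opening: 1.004
grasp_force: 0.0
```

Run:
```python
from h import *
plan([.605,-.004,.18],76)
```

```text
shift [-0.336  -0.617   0.3297] n 1.0 turn [ 0.     -0.0002  0.0774] rows>= 4.0 2.0
```

>>> carry_out(increments=[[[-0.336,-0.617,0.33],[0,0,0.0774],-1],[[-0.336,-0.617,0.33],[0,0,0.0774],-1],[[-0.336,-0.617,0.33],[0,0,0.0774],-1],[[-0.336,-0.617,0.33],[0,0,0.0774],-1],[[-0.336,-0.617,0.33],[0,0,0.0774],-1],[[-0.336,-0.617,0.33],[0,0,0.0774],-1]])

```text
t: 3.7
tool_pos: [0.6048, -0.0013, 0.1807]
tcp_rot: [[-0.971, 0.238, -0.0], [0.238, 0.971, 0.001], [0.0, 0.001, -1.0]]
wrist_force: [0.5, -0.0, -0.5]
opening: 0.999
grasp_force: 0.0
```

Run:
```python
from h import *
f=grab("wrist"); save(f,"w_deep.png")
for m in ["deep_basket","lid"]:
    for d in r.spot_point(m,f)[:4]: print(m,d["confidence"],d["point"],ray(f,d["point"],0))
d=r.masks_of("deep_basket",f)[0]; print(d["confidence"]); m=d["mask"]; ys,xs=np.nonzero(m); print(xs.min(),xs.max(),ys.min(),ys.max())
print(circ(outline(f,m,.034),.028))
```

```text
deep_basket 0.95 [204.0, 280.7] [ 0.6156 -0.0036  0.    ]
lid 0.73 [162.5, 163.8] [ 0.5436 -0.1095  0.    ]
lid 0.64 [77.9, 247.8] [ 0.4876 -0.0039  0.    ]
0.79
250 306 182 241
(array([ 0.6137, -0.0056]), np.float64(0.0013383658426046087))
```

View pics/w_deep.png

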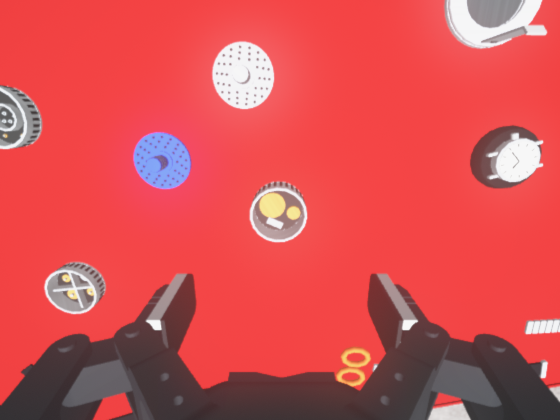

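The deep basket, with its brass plate, has its rim centred at about (214,278). The steel lid is at (75,243) and the blue one at (160,162).

```bash
cat >> h.py <<'E'
def rimfit(name,f,z,R=.028,zb=.005,zt=None):
    """fit silhouette: project upright cylinder zb..z radius R, maximise IoU with mask"""
    d=r.masks_of(name,f)[0]; m=d["mask"].astype(np.uint8)
    if "R" in f: Rw=np.array(f["R"]); t=np.array(f["t"])
    else:
        M=np.array(f["mount"]); T=np.array(f["st"]["tcp_rot"]); C=T@M[:3,:3]; o=T@M[:3,3]+np.array(f["st"]["tool_pos"]); Rw=C.T; t=-Rw@o
    a=np.linspace(0,2*np.pi,48)
    def hull(c):
        P=np.vstack([np.c_[c[0]+R*np.cos(a),c[1]+R*np.sin(a),np.full(48,h)] for h in (zb,z)])
        X=P@Rw.T+t; uv=np.c_[f["cx"]+f["fx"]*X[:,0]/X[:,2],f["cy"]+f["fy"]*X[:,1]/X[:,2]]
        H=cv2.convexHull(np.float32(uv)); im=np.zeros(m.shape,np.uint8)
        cv2.fillConvexPoly(im,np.int32(np.round(H*16)),1,shift=4); return im
    from scipy.optimize import minimize
    c0=ray(f,d["point"],(z+zb)/2)[:2]
    q=minimize(lambda c:-(hull(c)&m).sum()/(hull(c)|m).sum(),c0,method="Nelder-Mead",options=dict(initial_simplex=[c0,c0+[.008,0],c0+[0,.008]],xatol=2e-4))
    return q.x,-q.fun,d["confidence"]
E
python3 - <<'E'
from h import *
f=grab("wrist")
print(ray(f,[214.3,278.2],.034), rimfit("deep_basket",f,.034))
f=grab("top"); print(rimfit("deep_basket",f,.034))
c=ray(grab("wrist"),[214.3,278.2],.034)
plan([c[0],c[1],.09],76);plan([c[0],c[1],.022],76)
E
```

```text
[ 0.6157 -0.0069  0.034 ] (array([0.6869, 0.006 ]), np.float64(-0.0), 0.6)h.py:59: RuntimeWarning: overflow encountered in scalar negative
  q=minimize(lambda c:-(hull(c)&m).sum()/(hull(c)|m).sum(),c0,method="Nelder-Mead",options=dict(initial_simplex=[c0,c0+[.008,0],c0+[0,.008]],xatol=2e-4))
Traceback (most recent call last):
  File "h.py", line 47, in rimfit
    d=r.masks_of(name,f)[0]; m=d["mask"].astype(np.uint8)
      ~~~~~~~~~~~~~~~~~~^^^
IndexError: list index out of range
```

```bash
sed -i 's/-(hull(c)&m).sum()\/(hull(c)|m).sum()/-float((hull(c)\&m).sum())\/float((hull(c)|m).sum())/' h.py
python3 - <<'E'
from h import *
f=grab("wrist"); print(rimfit("deep_basket",f,.034))
plan([.615,-.006,.09],76);plan([.615,-.006,.021],76)
E
```

```text
(array([ 0.6164, -0.0062]), np.float64(0.9532122905027933), 0.68)
shift [-0.0505  0.001   0.4524] n 1.0 turn [0.     0.0001 0.0004] rows>= 2.0 1.0
shift [-0.0504  0.001   0.7974] n 1.0 turn [0.     0.0001 0.0004] rows>= 4.0 1.0
```

>>> carry_out(increments=[[[-0.055,0.001,0.1],[0,0,0],-1],[[-0.055,0.001,0.3],[0,0,0],-1],[[-0.055,0.001,0.5],[0,0,0],-1],[[-0.055,0.001,0.65],[0,0,0],-1],[[-0.055,0.001,0.74],[0,0,0],-1],[[-0.055,0.001,0.795],[0,0,0],-1],[[-0.055,0.001,0.795],[0,0,0],-1],[[-0.055,0.001,0.795],[0,0,0],0],[[-0.055,0.001,0.795],[0,0,0],0.3],[[-0.055,0.001,0.795],[0,0,0],0.6],[[-0.055,0.001,0.795],[0,0,0],1],[[-0.055,0.001,0.795],[0,0,0],1],[[-0.055,0.001,0.795],[0,0,0],1]], force=30)

```text
t: 5.5
tool_pos: [0.6167, -0.0065, 0.0229]
tcp_rot: [[-0.971, 0.241, 0.002], [0.241, 0.971, 0.0], [-0.002, 0.001, -1.0]]
wrist_force: [-1.3, -1.2, 6.5]
opening: 0.647
grasp_force: 31.3
```

>>> carry_out(increments=[[[0,0,-0.05],[0,0,0],1],[[0,0,-0.2],[0,0,0],1],[[0,0,-0.4],[0,0,0],1],[[0,0,-0.5],[0,0,0],1],[[0,0,-0.5],[0,0,0],1]])

```text
t: 6.0
tool_pos: [0.6177, -0.0065, 0.1255]
tcp_rot: [[-0.97, 0.241, 0.006], [0.241, 0.97, 0.0], [-0.006, 0.002, -1.0]]
wrist_force: [-0.4, -0.6, -0.5]
opening: 0.646
grasp_force: 32.3
```

Run:
```python
from h import *
print(r.get_state()["opening"],r.get_state()["wrist_force"])
f=grab("wrist"); p=r.get_state()["tool_pos"]
save(f,"w_held.png")
print(p,rimfit("deep_basket",f,p[2]-.0229+.034,zb=p[2]-.0229+.005))
plan([.476,.219,.123],76)
```

```text
0.6460763482430133 [-0.4294 -0.625  -0.5302]
[ 0.6168 -0.0064  0.1236] (array([ 0.6188, -0.0059]), np.float64(0.9776630848633556), 0.77)
shift [ 0.9507  0.9253 -0.0049] n 1.0 turn [0.0002 0.0005 0.0004] rows>= 6.0 1.0
```

View pics/w_held.png

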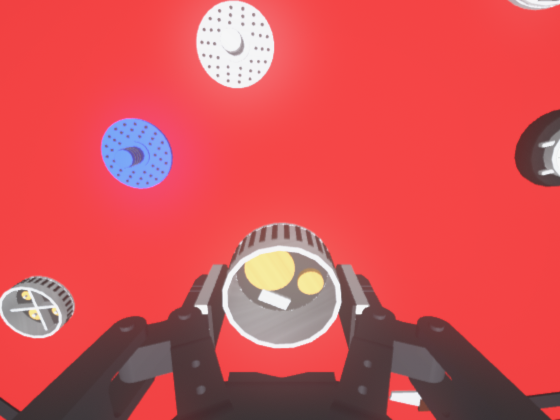

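The basket is held level between the fingers, rim at (300,282). Next a via-point just beyond the carrier, to measure it from close by.

Run:
```python
from h import *
plan([.555,.20,.145],76)
```

```text
shift [ 0.5443  0.9283 -0.1143] n 1.0 turn [0.0002 0.0005 0.0004] rows>= 5.0 1.0
```

>>> carry_out(increments=[[[0.05,0.09,-0.1],[0,0,0],1],[[0.16,0.28,-0.11],[0,0,0],1],[[0.28,0.48,-0.11],[0,0,0],1],[[0.4,0.68,-0.11],[0,0,0],1],[[0.5,0.85,-0.11],[0,0,0],1],[[0.54,0.92,-0.11],[0,0,0],1],[[0.544,0.928,-0.11],[0,0,0],1],[[0.544,0.928,-0.11],[0,0,0],1]])

```text
t: 6.9
tool_pos: [0.5549, 0.199, 0.1426]
tcp_rot: [[-0.971, 0.241, -0.001], [0.241, 0.971, -0.001], [0.001, -0.002, -1.0]]
wrist_force: [-0.1, 0.2, -1.2]
opening: 0.646
grasp_force: 32.3
```

Run:
```python
from h import *
f=grab("wrist"); save(f,"w_car2.png")
p=f["st"]["tool_pos"]; print(p)
print("held",rimfit("deep_basket",f,p[2]-.0229+.034,zb=p[2]-.0229+.005))
for d in r.spot_point("carrier",f)[:1]: print(d["confidence"],d["point"],ray(f,d["point"],0))
ms=r.masks_of("carrier",f)
if ms: print(ms[0]["confidence"],circ(outline(f,ms[0]["mask"],.01),.04))
```

```text
[0.5549 0.199  0.1426]
held (array([0.5551, 0.1996]), np.float64(0.9660009902624196), 0.89)
0.96 [114.7, 283.7] [0.4773 0.221  0.    ]
0.82 (array([0.4757, 0.2197]), np.float64(0.0010767302328830303))
```

View pics/w_car2.png

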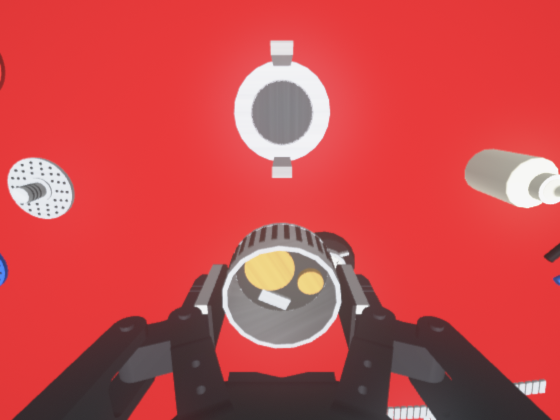

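The straps line up with the tool's x at column 282, so the yaw is right. The recess centre is about (112,282).

Run:
```python
from h import *
f=grab("wrist"); hsv=cv2.cvtColor(f["img"],cv2.COLOR_RGB2HSV)
g=f["img"].astype(int)
m=(hsv[...,1]<90); roi=np.zeros_like(m); roi[62:155,225:340]=1
P=outline(f,m&roi,.01); 
c,e=circ(P,.04); print(c,e)
dark=(g.max(2)<150)&(hsv[...,1]<90); roi[:]=0; roi[75:150,245:320]=1
dm=(dark&roi).astype(np.uint8); dm=cv2.morphologyEx(dm,cv2.MORPH_OPEN,np.ones((7,7))); P2=outline(f,dm,.01); print(circ(P2,.0255), len(P2))
plan([.475,.219,.13],76)
```

```text
[0.4755 0.2195] 0.0008561859746729697
(array([0.4758, 0.2194]), np.float64(0.0017093875429958962)) 170
shift [0.4157 0.0031 0.066 ] n 1.0 turn [-0.0002  0.0001 -0.0004] rows>= 2.0 1.0
```

>>> carry_out(increments=[[[0.05,0,0.01],[0,0,0],1],[[0.17,0.001,0.03],[0,0,0],1],[[0.3,0.002,0.05],[0,0,0],1],[[0.39,0.003,0.066],[0,0,0],1],[[0.4175,0.003,0.1],[0,0,0],1],[[0.4175,0.003,0.2],[0,0,0],1],[[0.4175,0.003,0.32],[0,0,0],1],[[0.4175,0.003,0.42],[0,0,0],1],[[0.4175,0.003,0.48],[0,0,0],1],[[0.4175,0.003,0.5],[0,0,0],1],[[0.4175,0.003,0.5],[0,0,0],1],[[0.4175,0.003,0.5],[0,0,0],1]])

```text
t: 8.35
tool_pos: [0.4745, 0.2207, 0.0438]
tcp_rot: [[-0.971, 0.241, 0.001], [0.241, 0.971, 0.0], [-0.001, 0.0, -1.0]]
wrist_force: [-0.3, -0.3, -1.2]
opening: 0.647
grasp_force: 32.3
```

Run:
```python
from h import *
plan([.4746,.219,.0283],76)
```

```text
shift [-0.0025 -0.0079  0.0776] n 1.0 turn [0.0002 0.0002 0.0003] rows>= 1.0 1.0
```

>>> carry_out(increments=[[[-0.002,-0.008,0.01],[0,0,0],1],[[-0.002,-0.008,0.03],[0,0,0],1],[[-0.002,-0.008,0.045],[0,0,0],1],[[-0.002,-0.008,0.055],[0,0,0],1],[[-0.002,-0.008,0.062],[0,0,0],1],[[-0.002,-0.008,0.068],[0,0,0],1],[[-0.002,-0.008,0.072],[0,0,0],1],[[-0.002,-0.008,0.075],[0,0,0],1],[[-0.002,-0.008,0.075],[0,0,0],1]])

```text
t: 9.25
tool_pos: [0.4741, 0.219, 0.0282]
tcp_rot: [[-0.971, 0.241, -0.0], [0.241, 0.971, -0.0], [-0.0, -0.0, -1.0]]
wrist_force: [0.6, -0.3, -0.1]
opening: 0.65
grasp_force: 32.3
```

>>> carry_out(increments=[[[0,0,0.003],[0,0,0],1],[[0,0,0.006],[0,0,0],1],[[0,0,0.006],[0,0,0],1]])

```text
t: 9.55
tool_pos: [0.4741, 0.219, 0.0279]
tcp_rot: [[-0.971, 0.241, 0.001], [0.241, 0.971, 0.0], [-0.0, 0.0, -1.0]]
wrist_force: [-2.2, -0.8, 10.7]
opening: 0.649
grasp_force: 33.2
```

>>> carry_out(increments=[[[0,0,0.002],[0,0,0],0.2],[[0,0,0.002],[0,0,0],0],[[0,0,0.002],[0,0,0],-0.5],[[0,0,0.002],[0,0,0],-1],[[0,0,0.002],[0,0,0],-1],[[0,0,0.002],[0,0,0],-1],[[0,0,-0.1],[0,0,0],-1],[[0,0,-0.3],[0,0,0],-1],[[0,0,-0.5],[0,0,0],-1],[[-0.2,0,-0.6],[0,0,0],-1],[[-0.38,0,-0.6],[0,0,0],-1],[[-0.38,0,-0.6],[0,0,0],-1],[[-0.38,0,-0.6],[0,0,0],-1]])

```text
t: 10.85
tool_pos: [0.5479, 0.2001, 0.1467]
tcp_rot: [[-0.97, 0.242, -0.0], [0.242, 0.97, -0.0], [0.0, -0.0, -1.0]]
wrist_force: [-0.7, 0.4, -0.1]
opening: 1.001
grasp_force: 0.0
```

Run:
```python
from h import *
f=grab("wrist"); save(f,"w_seat1.png",(60,260,180,380),3)
print(rimfit("deep_basket",f,.039,zb=.010))
f=grab("top")
for n,z in [("quartered_basket",.024),("ring_basket",.024)]: print(n,rimfit(n,f,z))
plan([.64,-.25,.18],76)
```

```text
(array([0.4745, 0.2203]), np.float64(0.9479843953185956), 0.72)
quartered_basket (array([ 0.649 , -0.2502]), np.float64(0.8975), 0.79)
ring_basket (array([ 0.4671, -0.2329]), np.float64(0.8481927710843373), 0.79)
shift [-0.9929 -2.078  -0.1662] n 3.0 turn [-0.0002 -0.0003  0.0007] rows>= 10.0 1.0
```

View pics/w_seat1.png

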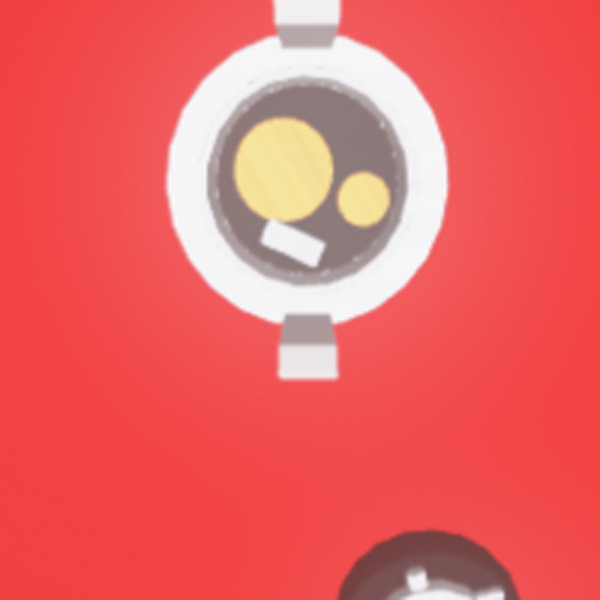

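The deep basket is seated, with its rim centred between the straps at crop (180,307) and the parts still inside. On to the quartered basket.

>>> carry_out(increments=[[[-0.5,-1,-0.1],[0,0,0],-1],[[-0.5,-1,-0.1],[0,0,0],-1],[[-0.5,-1,-0.1],[0,0,0],-1],[[-0.5,-1,-0.1],[0,0,0],-1],[[-0.5,-1,-0.1],[0,0,0],-1]])

```text
t: 11.6
tool_pos: [0.5968, -0.0224, 0.1674]
tcp_rot: [[-0.97, 0.245, 0.0], [0.245, 0.97, -0.002], [-0.001, -0.002, -1.0]]
wrist_force: [-0.8, -0.3, -0.0]
opening: 1.0
grasp_force: 0.0
```

>>> carry_out(increments=[[[-0.5,-1,0],[0,0,0],-1],[[-0.5,-1,0],[0,0,0],-1],[[-0.5,-1,0],[0,0,0],-1],[[-0.5,-1,0],[0,0,0],-1],[[-0.5,-1,0],[0,0,0],-1],[[-0.5,-1,0],[0,0,0],-1]])

```text
t: 12.2
tool_pos: [0.645, -0.2407, 0.1666]
tcp_rot: [[-0.969, 0.246, -0.0], [0.246, 0.969, -0.002], [-0.0, -0.002, -1.0]]
wrist_force: [-0.0, 0.1, -0.9]
opening: 1.002
grasp_force: 0.0
```

Run:
```python
from h import *
f=grab("wrist"); save(f,"w_q.png"); print(f["st"]["tool_pos"])
a=rimfit("quartered_basket",f,.024); print(a)
print([ (d["point"],ray(f,d["point"],0)) for d in r.spot_point("quartered_basket",f)[:2]])
plan([a[0][0],a[0][1],.021],76)
```

```text
[ 0.645  -0.2407  0.1666]
(array([ 0.652 , -0.2503]), np.float64(0.9533169533169533), 0.65)
[([206.4, 273.8], array([ 0.6523, -0.2501,  0.    ]))]
shift [-0.0524 -0.0717  0.7286] n 1.0 turn [ 0.0003 -0.0003  0.0008] rows>= 3.0 1.0
```

View pics/w_q.png

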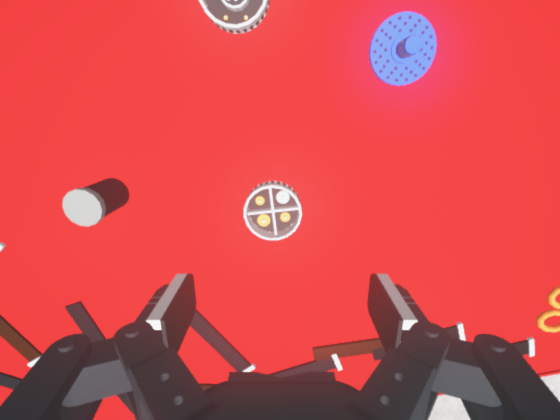

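The quartered basket is at (211,273), cross clearly visible. Grasping it.

>>> carry_out(increments=[[[-0.052,-0.071,0.1],[0,0,0.001],-1],[[-0.052,-0.071,0.3],[0,0,0.001],-1],[[-0.052,-0.071,0.5],[0,0,0.001],-1],[[-0.052,-0.071,0.65],[0,0,0.001],-1],[[-0.052,-0.071,0.72],[0,0,0.001],-1],[[-0.052,-0.071,0.75],[0,0,0.001],-1],[[-0.052,-0.071,0.75],[0,0,0.001],-1],[[-0.052,-0.071,0.75],[0,0,0.001],0],[[-0.052,-0.071,0.75],[0,0,0.001],0.2],[[-0.052,-0.071,0.75],[0,0,0.001],0.5],[[-0.052,-0.071,0.75],[0,0,0.001],1],[[-0.052,-0.071,0.75],[0,0,0.001],1],[[-0.052,-0.071,0.75],[0,0,0.001],1]], force=30)

```text
t: 13.65
tool_pos: [0.6532, -0.2522, 0.0191]
tcp_rot: [[-0.97, 0.244, 0.002], [0.244, 0.97, -0.001], [-0.002, -0.0, -1.0]]
wrist_force: [-1.7, 0.7, 6.5]
opening: 0.64
grasp_force: 30.7
```

>>> carry_out(increments=[[[0,0,-0.04],[0,0,0],1],[[0,0,-0.15],[0,0,0],1],[[0,0,-0.35],[0,0,0],1],[[0,0,-0.55],[0,0,0],1],[[0,0,-0.65],[0,0,0],1],[[0.02,0.1,-0.68],[0,0,0],1],[[0.1,0.3,-0.68],[0,0,0],1],[[0.18,0.52,-0.68],[0,0,0],1],[[0.26,0.74,-0.68],[0,0,0],1],[[0.33,0.93,-0.68],[0,0,0],1],[[0.35,1,-0.68],[0,0,0],1]])

```text
t: 14.75
tool_pos: [0.632, -0.0341, 0.153]
tcp_rot: [[-0.971, 0.238, -0.001], [0.238, 0.971, 0.003], [0.002, 0.003, -1.0]]
wrist_force: [0.5, 0.5, -2.6]
opening: 0.636
grasp_force: 32.0
```

Run:
```python
from h import *
f=grab("wrist"); p=f["st"]["tool_pos"]; print(p)
print(rimfit("quartered_basket",f,p[2]-.0191+.024,zb=p[2]-.0191+.005),r.get_state()["opening"])
plan([.55,.20,.16],76)
```

```text
[ 0.632  -0.0341  0.153 ]
(array([ 0.6309, -0.0327]), np.float64(0.9544180833177658), 0.64) 0.6371030256101046
shift [ 0.6845  1.0504 -0.0326] n 2.0 turn [ 0.0004 -0.0003  0.0011] rows>= 6.0 1.0
```

>>> carry_out(increments=[[[0.06,0.09,0],[0,0,0.001],1],[[0.2,0.3,0],[0,0,0.001],1],[[0.34,0.52,0],[0,0,0.001],1],[[0.48,0.72,-0.02],[0,0,0.001],1],[[0.6,0.9,-0.02],[0,0,0.001],1],[[0.66,0.98,-0.02],[0,0,0.001],1],[[0.68,1,-0.02],[0,0,0.001],1],[[0.68,1,-0.02],[0,0,0.001],1],[[0.68,1,-0.02],[0,0,0.001],1]])

```text
t: 15.75
tool_pos: [0.5509, 0.1838, 0.1571]
tcp_rot: [[-0.968, 0.25, 0.0], [0.25, 0.968, -0.001], [-0.001, -0.001, -1.0]]
wrist_force: [0.3, -0.3, -0.9]
opening: 0.64
grasp_force: 32.0
```

Run:
```python
from h import *
for i in range(2):
    f=grab("wrist"); p=f["st"]["tool_pos"]
    a=rimfit("quartered_basket",f,p[2]-.0191+.024,zb=p[2]-.0191+.005); print(p,a,a[0]-p[:2])
    print("deep",rimfit("deep_basket",f,.039,zb=.010))
plan([.474,.219,.09],76)
```

```text
[0.5509 0.1838 0.1571] (array([0.5494, 0.1848]), np.float64(0.9506864667974222), 0.76) [-0.0015  0.001 ]
deep (array([0.4749, 0.2195]), np.float64(0.9584957578537033), 0.81)
[0.5508 0.1842 0.1571] (array([0.5499, 0.1853]), np.float64(0.9566601142001311), 0.84) [-0.0009  0.0011]
deep (array([0.4745, 0.2194]), np.float64(0.96815578465063), 0.83)
shift [0.4122 0.0688 0.3353] n 1.0 turn [-0.      0.0001 -0.0021] rows>= 3.0 1.0
```

>>> carry_out(increments=[[[0.05,0.01,0.0],[0,0,-0.002],1],[[0.17,0.03,0.0],[0,0,-0.002],1],[[0.29,0.05,0.02],[0,0,-0.002],1],[[0.38,0.069,0.05],[0,0,-0.002],1],[[0.403,0.069,0.1],[0,0,-0.002],1],[[0.403,0.069,0.2],[0,0,-0.002],1],[[0.403,0.069,0.3],[0,0,-0.002],1],[[0.403,0.069,0.39],[0,0,-0.002],1],[[0.403,0.069,0.43],[0,0,-0.002],1],[[0.403,0.069,0.435],[0,0,-0.002],1],[[0.403,0.069,0.435],[0,0,-0.002],1],[[0.403,0.069,0.435],[0,0,-0.002],1]])

```text
t: 17.25
tool_pos: [0.4758, 0.2195, 0.0708]
tcp_rot: [[-0.971, 0.241, 0.001], [0.241, 0.971, 0.0], [-0.001, 0.001, -1.0]]
wrist_force: [-0.3, -0.1, -0.4]
opening: 0.636
grasp_force: 32.0
```

Run:
```python
from h import *
plan([.4757,.2185,.0535],76)
```

```text
shift [-0.0005 -0.005   0.0863] n 1.0 turn [0.0002 0.0003 0.0003] rows>= 1.0 1.0
```

>>> carry_out(increments=[[[0,-0.005,0.02],[0,0,0],1],[[0,-0.005,0.04],[0,0,0],1],[[0,-0.005,0.055],[0,0,0],1],[[0,-0.005,0.065],[0,0,0],1],[[0,-0.005,0.073],[0,0,0],1],[[0,-0.005,0.079],[0,0,0],1],[[0,-0.005,0.083],[0,0,0],1],[[0,-0.005,0.083],[0,0,0],1]])

```text
t: 18.05
tool_pos: [0.4751, 0.2184, 0.0534]
tcp_rot: [[-0.971, 0.241, -0.0], [0.241, 0.971, -0.0], [0.0, -0.0, -1.0]]
wrist_force: [-0.6, 1.2, 0.1]
opening: 0.637
grasp_force: 32.0
```

>>> carry_out(increments=[[[0,0,0.003],[0,0,0],1],[[0,0,0.006],[0,0,0],1],[[0,0,0.006],[0,0,0],1]])

```text
t: 18.35
tool_pos: [0.4752, 0.2185, 0.053]
tcp_rot: [[-0.971, 0.241, 0.001], [0.241, 0.971, 0.0], [-0.0, 0.0, -1.0]]
wrist_force: [-2.0, 0.2, 9.8]
opening: 0.642
grasp_force: 32.9
```

>>> carry_out(increments=[[[0,0,0.002],[0,0,0],0.2],[[0,0,0.002],[0,0,0],0],[[0,0,0.002],[0,0,0],-0.5],[[0,0,0.002],[0,0,0],-1],[[0,0,0.002],[0,0,0],-1],[[0,0,0.002],[0,0,0],-1],[[0,0,-0.1],[0,0,0],-1],[[0,0,-0.3],[0,0,0],-1],[[0,0,-0.5],[0,0,0],-1],[[-0.2,0,-0.55],[0,0,0],-1],[[-0.38,0,-0.55],[0,0,0],-1],[[-0.38,0,-0.55],[0,0,0],-1],[[-0.38,0,-0.55],[0,0,0],-1]])

```text
t: 19.65
tool_pos: [0.549, 0.1996, 0.1619]
tcp_rot: [[-0.97, 0.242, -0.001], [0.242, 0.97, -0.0], [0.0, -0.0, -1.0]]
wrist_force: [-1.0, 0.1, 0.1]
opening: 1.0
grasp_force: 0.0
```

Run:
```python
from h import *
f=grab("wrist"); save(f,"w_seat2.png",(40,260,160,400),3)
print(rimfit("quartered_basket",f,.058,zb=.039))
plan([.47,-.23,.17],76)
```

```text
(array([0.4741, 0.22  ]), np.float64(0.9666527719883284), 0.92)
shift [-0.14   -2.1814 -0.0397] n 3.0 turn [-0.0003 -0.0005  0.0005] rows>= 9.0 1.0
```

View pics/w_seat2.png

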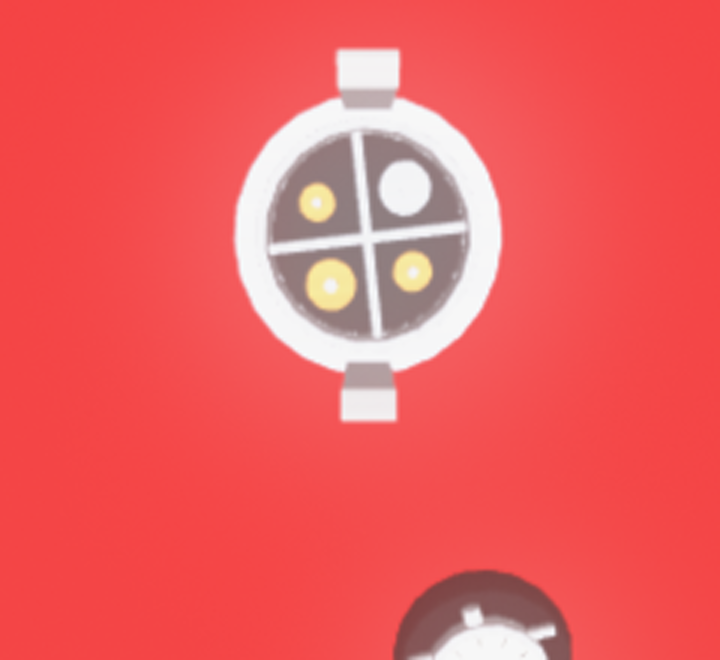

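The quartered basket is nested, crop centre (237,366), with its parts in. Next the ring basket.

>>> carry_out(increments=[[[-0.07,-1,0],[0,0,0],-1],[[-0.07,-1,0],[0,0,0],-1],[[-0.07,-1,0],[0,0,0],-1],[[-0.07,-1,0],[0,0,0],-1],[[-0.07,-1,0],[0,0,0],-1]])

```text
t: 20.25
tool_pos: [0.5114, -0.0041, 0.1622]
tcp_rot: [[-0.969, 0.249, -0.003], [0.249, 0.969, -0.003], [0.002, -0.003, -1.0]]
wrist_force: [0.4, 0.3, 0.1]
opening: 1.001
grasp_force: 0.0
```

>>> carry_out(increments=[[[-0.07,-1,-0.04],[0,0,0],-1],[[-0.07,-1,-0.04],[0,0,0],-1],[[-0.07,-1,-0.04],[0,0,0],-1],[[-0.07,-1,-0.04],[0,0,0],-1],[[-0.07,-1,-0.04],[0,0,0],-1],[[-0.07,-1,-0.04],[0,0,0],-1],[[-0.07,-1,-0.04],[0,0,0],-1]])

```text
t: 20.95
tool_pos: [0.4799, -0.1929, 0.1701]
tcp_rot: [[-0.971, 0.239, -0.0], [0.239, 0.971, 0.001], [0.001, 0.001, -1.0]]
wrist_force: [-0.3, 0.0, 0.0]
opening: 1.003
grasp_force: 0.0
```

Run:
```python
from h import *
f=grab("wrist"); save(f,"w_r.png"); print(f["st"]["tool_pos"])
a=rimfit("ring_basket",f,.024); print(a)
print([ (d["point"],ray(f,d["point"],0)) for d in r.spot_point("ring_basket",f)[:2]])
plan([a[0][0],a[0][1],.0165],76)
```

```text
[ 0.4799 -0.1929  0.1701]
(array([ 0.4673, -0.2336]), np.float64(0.956551724137931), 0.95)
[([192.9, 239.8], array([ 0.4659, -0.2324,  0.    ]))]
shift [ 0.0137 -0.2136  0.7683] n 1.0 turn [ 0.0002 -0.0001  0.0014] rows>= 4.0 1.0
```

View pics/w_r.png

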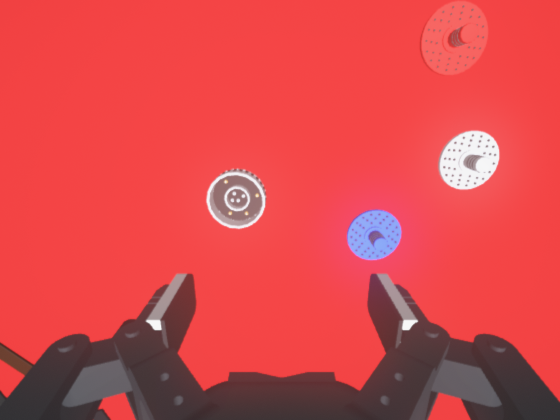

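The ring basket is at (199,236). Grasping it.

>>> carry_out(increments=[[[0.014,-0.15,0.05],[0,0,0.001],-1],[[0.014,-0.213,0.2],[0,0,0.001],-1],[[0.014,-0.213,0.4],[0,0,0.001],-1],[[0.014,-0.213,0.6],[0,0,0.001],-1],[[0.014,-0.213,0.7],[0,0,0.001],-1],[[0.014,-0.213,0.755],[0,0,0.001],-1],[[0.014,-0.213,0.768],[0,0,0.001],-1],[[0.014,-0.213,0.768],[0,0,0.001],-1],[[0.014,-0.213,0.768],[0,0,0.001],0],[[0.014,-0.213,0.768],[0,0,0.001],0.2],[[0.014,-0.213,0.768],[0,0,0.001],0.5],[[0.014,-0.213,0.768],[0,0,0.001],1],[[0.014,-0.213,0.768],[0,0,0.001],1],[[0.014,-0.213,0.768],[0,0,0.001],1]], force=30)

```text
t: 22.5
tool_pos: [0.4674, -0.2357, 0.0182]
tcp_rot: [[-0.97, 0.244, 0.002], [0.244, 0.97, -0.001], [-0.002, -0.0, -1.0]]
wrist_force: [-0.9, 1.4, 10.5]
opening: 0.65
grasp_force: 29.6
```

>>> carry_out(increments=[[[0,0,-0.04],[0,0,0],1],[[0,0,-0.15],[0,0,0],1],[[0,0,-0.35],[0,0,0],1],[[0,0,-0.55],[0,0,0],1],[[0,0,-0.7],[0,0,0],1],[[-0.01,0.1,-0.75],[0,0,0],1],[[-0.02,0.3,-0.75],[0,0,0],1],[[-0.03,0.52,-0.75],[0,0,0],1],[[-0.05,0.74,-0.75],[0,0,0],1],[[-0.07,0.93,-0.75],[0,0,0],1],[[-0.07,1,-0.75],[0,0,0],1]])

```text
t: 23.6
tool_pos: [0.5304, -0.0407, 0.1676]
tcp_rot: [[-0.971, 0.239, 0.002], [0.239, 0.971, 0.002], [-0.002, 0.002, -1.0]]
wrist_force: [0.3, 0.4, -0.6]
opening: 0.65
grasp_force: 32.1
```

Run:
```python
from h import *
plan([.55,.20,.172],76)
```

```text
shift [ 0.1929  1.1919 -0.0201] n 2.0 turn [0.0006 0.0005 0.0009] rows>= 5.0 1.0
```

>>> carry_out(increments=[[[0.02,0.1,0],[0,0,0],1],[[0.05,0.3,0],[0,0,0],1],[[0.1,0.52,0],[0,0,0],1],[[0.14,0.74,-0.02],[0,0,0],1],[[0.16,0.9,-0.02],[0,0,0],1],[[0.16,0.98,-0.02],[0,0,0],1],[[0.16,1,-0.02],[0,0,0],1],[[0.16,1,-0.02],[0,0,0],1],[[0.16,1,-0.02],[0,0,0],1]])

```text
t: 24.5
tool_pos: [0.5468, 0.1545, 0.1707]
tcp_rot: [[-0.969, 0.246, -0.0], [0.246, 0.969, -0.001], [0.0, -0.001, -1.0]]
wrist_force: [0.1, -1.3, -0.7]
opening: 0.644
grasp_force: 32.1
```

Run:
```python
from h import *
for i in range(2):
    f=grab("wrist"); p=f["st"]["tool_pos"]
    a=rimfit("ring_basket",f,p[2]-.0182+.024,zb=p[2]-.0182+.005); print(p,a,a[0]-p[:2])
    print("q",rimfit("quartered_basket",f,.058,zb=.039))
plan([.474,.219,.09],76)
```

```text
[0.5468 0.1545 0.1707] (array([0.5464, 0.1554]), np.float64(0.9554483014664934), 0.93) [-0.0004  0.0009]
q (array([0.4743, 0.2191]), np.float64(0.9612930667800936), 0.92)
[0.5469 0.1551 0.1708] (array([0.5464, 0.156 ]), np.float64(0.9670564216778025), 0.72) [-0.0004  0.0009]
q (array([0.474 , 0.2194]), np.float64(0.9596002551562832), 0.73)
shift [0.4304 0.2162 0.4036] n 1.0 turn [-0.0001 -0.     -0.001 ] rows>= 3.0 1.0
```

>>> carry_out(increments=[[[0.05,0.025,0.0],[0,0,-0.001],1],[[0.17,0.085,0.0],[0,0,-0.001],1],[[0.3,0.15,0.02],[0,0,-0.001],1],[[0.4,0.2,0.05],[0,0,-0.001],1],[[0.427,0.215,0.1],[0,0,-0.001],1],[[0.427,0.215,0.2],[0,0,-0.001],1],[[0.427,0.215,0.3],[0,0,-0.001],1],[[0.427,0.215,0.38],[0,0,-0.001],1],[[0.427,0.215,0.41],[0,0,-0.001],1],[[0.427,0.215,0.413],[0,0,-0.001],1],[[0.427,0.215,0.413],[0,0,-0.001],1],[[0.427,0.215,0.413],[0,0,-0.001],1]])

```text
t: 26.0
tool_pos: [0.4749, 0.2194, 0.0888]
tcp_rot: [[-0.971, 0.241, 0.001], [0.241, 0.971, 0.001], [-0.001, 0.001, -1.0]]
wrist_force: [1.1, 0.1, -0.2]
opening: 0.651
grasp_force: 32.1
```

Run:
```python
from h import *
plan([.4747,.2186,.0716],76)
```

```text
shift [ 0.0002 -0.0045  0.0858] n 1.0 turn [0.0002 0.0003 0.0003] rows>= 1.0 1.0
```

>>> carry_out(increments=[[[0,-0.004,0.02],[0,0,0],1],[[0,-0.004,0.04],[0,0,0],1],[[0,-0.004,0.055],[0,0,0],1],[[0,-0.004,0.065],[0,0,0],1],[[0,-0.004,0.073],[0,0,0],1],[[0,-0.004,0.079],[0,0,0],1],[[0,-0.004,0.083],[0,0,0],1],[[0,-0.004,0.083],[0,0,0],1]])

```text
t: 26.8
tool_pos: [0.4743, 0.2186, 0.0714]
tcp_rot: [[-0.971, 0.241, 0.0], [0.241, 0.971, -0.0], [-0.0, -0.0, -1.0]]
wrist_force: [0.0, -0.1, -0.3]
opening: 0.648
grasp_force: 32.1
```

>>> carry_out(increments=[[[0,0,0.003],[0,0,0],1],[[0,0,0.006],[0,0,0],1],[[0,0,0.006],[0,0,0],1]])

```text
t: 27.1
tool_pos: [0.4744, 0.2186, 0.0711]
tcp_rot: [[-0.971, 0.241, 0.001], [0.241, 0.971, 0.0], [-0.0, 0.0, -1.0]]
wrist_force: [-2.1, -0.7, 12.7]
opening: 0.645
grasp_force: 33.1
```

Seated. Releasing.

>>> carry_out(increments=[[[0,0,0.002],[0,0,0],0.2],[[0,0,0.002],[0,0,0],0],[[0,0,0.002],[0,0,0],-0.5],[[0,0,0.002],[0,0,0],-1],[[0,0,0.002],[0,0,0],-1],[[0,0,0.002],[0,0,0],-1],[[0,0,-0.1],[0,0,0],-1],[[0,0,-0.3],[0,0,0],-1],[[0,0,-0.5],[0,0,0],-1],[[-0.2,0,-0.55],[0,0,0],-1],[[-0.38,0,-0.55],[0,0,0],-1],[[-0.38,0,-0.55],[0,0,0],-1],[[-0.38,0,-0.55],[0,0,0],-1]])

```text
t: 28.4
tool_pos: [0.5481, 0.1997, 0.1798]
tcp_rot: [[-0.97, 0.242, -0.001], [0.242, 0.97, -0.0], [0.001, -0.001, -1.0]]
wrist_force: [-0.2, 0.2, -0.5]
opening: 0.994
grasp_force: 0.0
```

Run:
```python
from h import *
f=grab("wrist"); save(f,"w_seat3.png",(40,260,160,400),3)
print(rimfit("ring_basket",f,.077,zb=.058))
plan([.498,-.005,.18],76)
```

```text
(array([0.4744, 0.2191]), np.float64(0.9609310058187863), 0.69)
shift [-0.0097 -1.0556 -0.0006] n 2.0 turn [-0.0003 -0.0005  0.0005] rows>= 5.0 1.0
```

View pics/w_seat3.png

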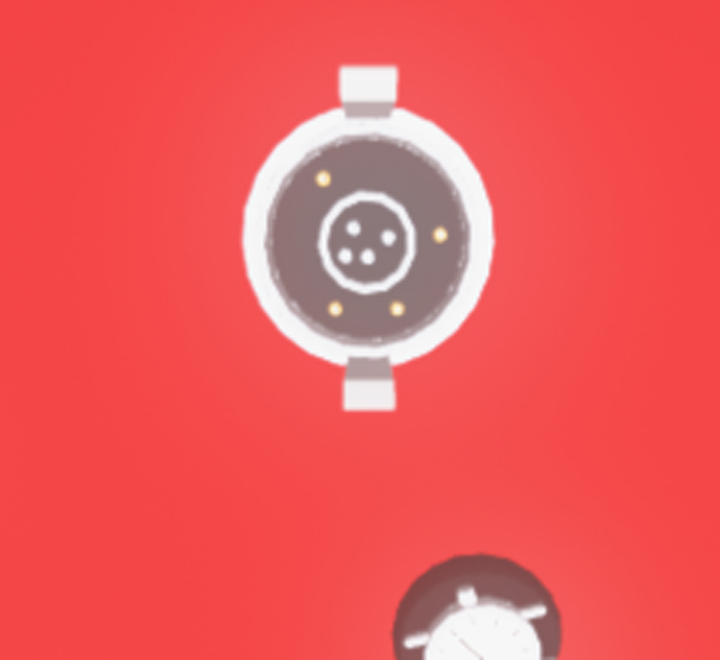

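The ring basket is nested, crop centre (240,368), parts in. Now the steel lid.

>>> carry_out(increments=[[[-0.01,-1,0],[0,0,0],-1],[[-0.01,-1,0],[0,0,0],-1],[[-0.01,-1,0],[0,0,0],-1],[[-0.01,-1,0],[0,0,0],-1],[[-0.01,-1,0],[0,0,0],-1],[[-0.01,-1,0],[0,0,0],-1],[[-0.01,-1,0],[0,0,0],-1]])

```text
t: 29.2
tool_pos: [0.5018, 0.0072, 0.1803]
tcp_rot: [[-0.971, 0.239, -0.0], [0.239, 0.971, 0.001], [0.0, 0.001, -1.0]]
wrist_force: [0.4, 0.4, -0.2]
opening: 1.006
grasp_force: 0.0
```

Run:
```python
from h import *
f=grab("wrist"); save(f,"w_lid.png",(100,300,180,380),3); print(f["st"]["tool_pos"])
for d in r.spot_point("lid",f): print(d["confidence"],d["point"],ray(f,d["point"],0))
for d in r.masks_of("lid",f):
    print(d["point"],f["img"][d["mask"]].mean(0),circ(outline(f,d["mask"],.009),.028))
```

```text
[0.5018 0.0072 0.1803]
0.85 [74.0, 228.3] [ 0.377  -0.0122  0.    ]
0.61 [182.5, 262.2] [ 0.485  -0.0084  0.    ]
0.6 [253.2, 190.3] [ 0.5444 -0.1088  0.    ]
[183.2, 262.8] [237.9188 232.9342 235.4994] (array([ 0.4858, -0.0071]), np.float64(0.0003737248300026072))
[68.8, 225.2] [243.8324  98.8647  96.3434] (array([ 0.3777, -0.0146]), np.float64(0.0003106216206175648))
[255.7, 192.2] [137.0507 149.0744 234.3119] (array([ 0.5405, -0.1065]), np.float64(0.0003662370853637284))
```

View pics/w_lid.png

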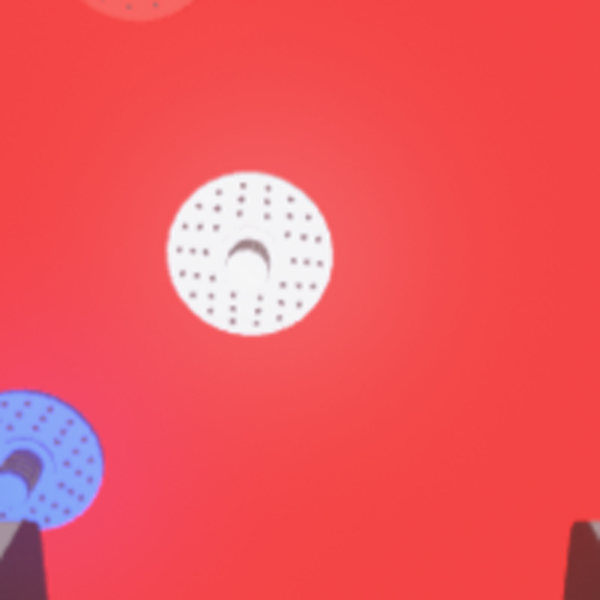

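The lid is the steel one at wrist (183,263). Blue is at (255,192) and red at (70,225). Grasping the stud.

Run:
```python
from h import *
plan([.4858,-.0076,.0245],76)
```

```text
shift [ 0.0608 -0.0924  0.7784] n 1.0 turn [ 0.0001 -0.      0.0013] rows>= 4.0 1.0
```

>>> carry_out(increments=[[[0.061,-0.092,0.05],[0,0,0.001],-0.5],[[0.061,-0.092,0.2],[0,0,0.001],-0.2],[[0.061,-0.092,0.4],[0,0,0.001],0],[[0.061,-0.092,0.6],[0,0,0.001],0],[[0.061,-0.092,0.7],[0,0,0.001],0],[[0.061,-0.092,0.76],[0,0,0.001],0],[[0.061,-0.092,0.777],[0,0,0.001],0],[[0.061,-0.092,0.777],[0,0,0.001],0],[[0.061,-0.092,0.777],[0,0,0.001],0.3],[[0.061,-0.092,0.777],[0,0,0.001],0.5],[[0.061,-0.092,0.777],[0,0,0.001],0.6],[[0.061,-0.092,0.777],[0,0,0.001],0.8],[[0.061,-0.092,0.777],[0,0,0.001],1],[[0.061,-0.092,0.777],[0,0,0.001],1],[[0.061,-0.092,0.777],[0,0,0.001],1]], force=30)

```text
t: 30.85
tool_pos: [0.486, -0.0093, 0.0257]
tcp_rot: [[-0.97, 0.244, 0.001], [0.244, 0.97, 0.0], [-0.001, 0.0, -1.0]]
wrist_force: [-0.6, 0.5, 7.4]
opening: 0.149
grasp_force: 29.2
```

>>> carry_out(increments=[[[0,0,-0.04],[0,0,0],1],[[0,0,-0.15],[0,0,0],1],[[0,0,-0.35],[0,0,0],1],[[0,0,-0.55],[0,0,0],1],[[0,0,-0.75],[0,0,0],1],[[-0.01,0.1,-0.8],[0,0,0],1],[[-0.02,0.3,-0.82],[0,0,0],1],[[-0.03,0.5,-0.82],[0,0,0],1],[[-0.05,0.7,-0.82],[0,0,0],1],[[-0.06,0.85,-0.82],[0,0,0],1],[[-0.07,0.95,-0.82],[0,0,0],1],[[-0.07,1,-0.82],[0,0,0],1],[[-0.07,1,-0.82],[0,0,0],1],[[-0.07,1,-0.82],[0,0,0],1]])

```text
t: 32.25
tool_pos: [0.5475, 0.1796, 0.1888]
tcp_rot: [[-0.969, 0.245, -0.001], [0.245, 0.969, -0.001], [0.0, -0.001, -1.0]]
wrist_force: [-0.1, -0.6, -1.3]
opening: 0.147
grasp_force: 29.3
```

Run:
```python
from h import *
for i in range(2):
    f=grab("wrist"); p=f["st"]["tool_pos"]; z=p[2]-.0257
    for d in r.masks_of("lid",f)[:3]:
        c=circ(outline(f,d["mask"],z+.009),.028); print(d["point"],d["confidence"],c,c[0]-p[:2])
    print(p,"ring",rimfit("ring_basket",f,.077,zb=.058))
plan([.474,.219,.12],76)
```

```text
[68.4, 34.6] 0.94 (array([0.4481, 0.0978]), np.float64(0.007138427080601965)) [-0.0993 -0.0817]
[249.3, 34.9] 0.92 (array([0.5222, 0.0662]), np.float64(0.006917316747147802)) [-0.0253 -0.1134]
[0.5475 0.1796 0.1888] ring (array([0.4748, 0.2193]), np.float64(0.9602547211242863), 0.58)
[255.7, 281.5] 0.83 (array([0.5459, 0.1811]), np.float64(0.0012432224516819475)) [-0.0019  0.0014]
[248.4, 31.8] 0.69 (array([0.5213, 0.0676]), np.float64(0.006883148128248074)) [-0.0264 -0.112 ]
[69.5, 36.6] 0.62 (array([0.4479, 0.0956]), np.float64(0.007160206108886343)) [-0.0999 -0.084 ]
[0.5478 0.1796 0.189 ] ring (array([0.4746, 0.2196]), np.float64(0.9567032967032967), 0.77)
shift [0.4056 0.0966 0.345 ] n 1.0 turn [-0.0001  0.     -0.001 ] rows>= 3.0 1.0
```

>>> carry_out(increments=[[[0.05,0.01,0.0],[0,0,-0.001],1],[[0.17,0.04,0.0],[0,0,-0.001],1],[[0.28,0.07,0.02],[0,0,-0.001],1],[[0.37,0.09,0.05],[0,0,-0.001],1],[[0.398,0.094,0.1],[0,0,-0.001],1],[[0.398,0.094,0.2],[0,0,-0.001],1],[[0.398,0.094,0.29],[0,0,-0.001],1],[[0.398,0.094,0.34],[0,0,-0.001],1],[[0.398,0.094,0.36],[0,0,-0.001],1],[[0.398,0.094,0.36],[0,0,-0.001],1],[[0.398,0.094,0.36],[0,0,-0.001],1]])

```text
t: 33.65
tool_pos: [0.4757, 0.2189, 0.1173]
tcp_rot: [[-0.97, 0.241, 0.001], [0.241, 0.97, 0.0], [-0.001, 0.0, -1.0]]
wrist_force: [0.6, -0.3, -1.1]
opening: 0.146
grasp_force: 29.3
```

Run:
```python
from h import *
plan([.4753,.2181,.098],76)
```

```text
shift [ 0.001  -0.0044  0.0964] n 1.0 turn [0.0001 0.0002 0.0003] rows>= 1.0 1.0
```

>>> carry_out(increments=[[[0.001,-0.004,0.02],[0,0,0],1],[[0.001,-0.004,0.045],[0,0,0],1],[[0.001,-0.004,0.062],[0,0,0],1],[[0.001,-0.004,0.074],[0,0,0],1],[[0.001,-0.004,0.083],[0,0,0],1],[[0.001,-0.004,0.089],[0,0,0],1],[[0.001,-0.004,0.093],[0,0,0],1],[[0.001,-0.004,0.093],[0,0,0],1]])

```text
t: 34.45
tool_pos: [0.475, 0.2182, 0.0982]
tcp_rot: [[-0.971, 0.241, -0.0], [0.241, 0.971, -0.0], [-0.0, -0.0, -1.0]]
wrist_force: [0.6, 0.0, 0.0]
opening: 0.147
grasp_force: 29.3
```

>>> carry_out(increments=[[[0,0,0.003],[0,0,0],1],[[0,0,0.006],[0,0,0],1],[[0,0,0.006],[0,0,0],1]])

```text
t: 34.75
tool_pos: [0.4751, 0.2183, 0.0977]
tcp_rot: [[-0.971, 0.241, 0.001], [0.241, 0.971, 0.0], [-0.001, 0.0, -1.0]]
wrist_force: [-1.8, -1.0, 7.7]
opening: 0.144
grasp_force: 30.2
```

>>> carry_out(increments=[[[0,0,0.002],[0,0,0],0.5],[[0,0,0.002],[0,0,0],0.3],[[0,0,0.002],[0,0,0],0],[[0,0,0.002],[0,0,0],-0.3],[[0,0,0.002],[0,0,0],-0.5],[[0,0,0.002],[0,0,0],-0.5],[[0,0,-0.1],[0,0,0],-0.5],[[0,0,-0.3],[0,0,0],-0.5],[[0,0,-0.5],[0,0,0],-0.5],[[-0.2,0,-0.55],[0,0,0],-0.5],[[-0.38,0,-0.55],[0,0,0],-0.5],[[-0.38,0,-0.55],[0,0,0],-0.5],[[-0.38,0,-0.55],[0,0,0],-0.5]])

```text
t: 36.05
tool_pos: [0.5488, 0.1994, 0.2067]
tcp_rot: [[-0.97, 0.242, -0.001], [0.242, 0.97, -0.0], [0.0, -0.0, -1.0]]
wrist_force: [0.4, -0.2, -1.1]
opening: 0.75
grasp_force: 0.0
```

Run:
```python
from h import *
f=grab("wrist"); g=grab("scene")
a=cv2.resize(f["img"][60:260,160:400],None,fx=1.65,fy=1.65); b=cv2.resize(g["img"][190:330,300:460],None,fx=2.36,fy=2.36)
h=min(len(a),len(b)); cv2.imwrite("pics/final.png",np.hstack([a[:h],b[:h]])[:,:,::-1]); print(np.hstack([a[:h],b[:h]]).shape)
for d in r.masks_of("lid",f)[:3]: print(d["point"],circ(outline(f,d["mask"],.081),.028))
```

```text
(330, 774, 3)
[75.4, 34.3] (array([0.3911, 0.0392]), np.float64(0.005159226537113391))
[118.2, 283.4] (array([0.4749, 0.2192]), np.float64(0.00032776846841553117))
[245.1, 30.1] (array([ 0.5313, -0.0314]), np.float64(0.003641914981148792))
```

View pics/final.png

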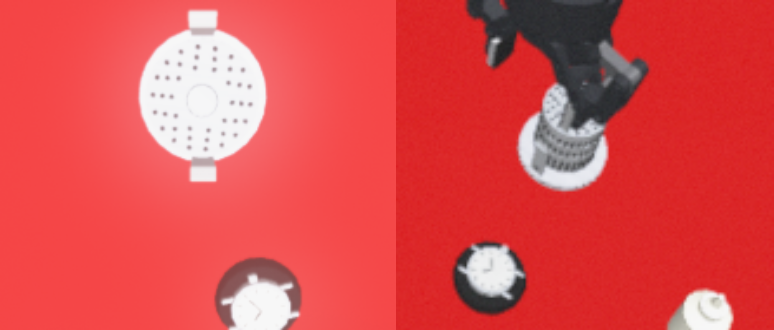

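The lid sits level at (95,202), at its calculated height. The stack is upright in the carrier, the watch and bottle have not moved, and the gripper is clear. Handing in.

```bash
python3 -c "
from plant import r
print(r.job_done())"
```

```text
the job is handed in; nothing more can be done
None
```

The carrier is loaded and handed in at about 36 s: deep, quartered and ring baskets, then the steel lid, each seated at its calculated height and let go before the next; the watch and bottle look unmoved in the last picture, and the canister, which it does not show, was not approached closely.

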